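# Seat the marking frame on the twin pins over a stone axe and lock it

### The job

Pick up the aluminium marking frame by its orange handle and set it on the jig over the stone axe, so that both brass pins come up through the frame's two round holes and the frame lies flush on the white rails. Feel for the pins gently and never force the frame down on them. Once it is fully home and let go, slide the red keeper all the way over the frame's edge by its black knob, and leave the stone and the other things on the table where they are.

Things in the scene. Friction and masses are not known exactly. Their poses are not given: they have to be found in the camera images.
- frame: Flat aluminium frame, 210 (its x) x 110 (its y) x 6 mm, about 0.3 kg, flat on the green mat. Origin: centre of its underside, z up. Window 71 x 51 mm in the middle; two round through holes of 13 mm diameter on its x axis at x = -70 and +70 mm. A half turn about z gives the same frame.
- frame_handle (a point): Middle of the frame's orange handle, 45 mm above the frame's underside: a straight bar bridging the window, 94 mm long along the frame's x, 14 mm wide along y, from 36 to 54 mm above the underside, on posts at x = -42 and +42 mm.
- jig: Fixed jig on the mat. Origin: between its rails, under its plywood base (x -135 to 135, y -90 to 110 mm), z up. Two white rails along x at y = -50 and +50 mm, 20 mm wide, 260 mm long, tops 60 mm above the origin: the seated frame lies on them, its x along the jig's x, either way round. Two brass pins on the line y = 0 stand on a dark steel carriage between the rails.
- pins_nominal (a point): Jig's x = 0, y = 0, 76 mm up: level with the tops of the pins. Pins: 10 mm diameter, 140 mm apart along the jig's x, 16 mm proud of the rails, 1 mm rounded edges, 1.5 mm play all round in the holes. Their carriage is clamped with its middle anywhere from -10 to +10 mm along the jig's x from this point: not measured, to be seen or felt. The pins do not give.
- keeper (a joint): Slide of the red keeper on the jig's +y side, m: 0 open (its tip at the jig's y = +64 mm, clear of the frame), grows as it slides towards the jig's -y, 0.022 fully over the frame's edge. Its tongue is 24 mm wide and runs from 70 to 76 mm above the jig's origin, above a seated frame. About 2 N of friction; it stays where it is left.
- keeper_knob (a point): Top centre of the keeper's upright black knob, a cylinder of 14 mm diameter, 34 mm tall, rising from the red tongue (76 mm) to 110 mm above the jig's origin. Open it is at the jig's x = 0, y = +90 mm, and it moves with the keeper.
- axe: Brown stone axe head, 86 x 42 x 33 mm, lying loose on a pad between the jig's rails; its top is 9 mm below the rail tops. Origin: centre of its underside. To be left alone.
- solvent: White plastic bottle with red cap, 42 mm diameter, 100 mm tall, origin under its centre. Bystander.
- ink: Small glass ink jar with black cap, 38 mm diameter, 45 mm tall, origin under its centre. Bystander.
- paint: Small white paint jar with black cap, 36 mm diameter, 50 mm tall, origin under its centre. Bystander.
- brush: Wooden brush, 170 mm long along its x, lying in the middle of the mat. Bystander.
- whorl: Grey-brown stone ring, 96 mm diameter with a 26 mm hole, 34 mm tall, origin under its centre. Bystander.

How it is judged:
By the outcome, as a careful person would: the job done as asked, in the order asked, and still so for the second after the job is handed in, with the robot touching nothing.
It also fails if it takes over 64 s, if anything falls off the work surface, if the arm or the gripper's body presses on something with over 40 N, if the wrist force passes 120 N, or if a joint passes its speed limit or range.

### The arm

A 6-joint arm with a two-finger parallel gripper is mounted at the origin on the work surface. World frame = base frame: x ahead of the robot, y to its left, z up, the work surface at z = 0. Lengths are in m, angles in rad, forces in N, time in s.
With the tool pointing down it reaches from about 0.35 to 0.85 m from the base axis. Payload 8.1 kg.
Tool frame: the origin (TCP) lies at the very end of the fingers, on their centre line; the grasp point (between the pads) lies 19 mm behind it; z points along the fingers, y is the line along which they close (so a half turn about z gives the same grasp; the last joint's range is limited). The gripper opens to 93 mm and grips with 3 to 60 N. Pads are 15 mm wide; open, the fingers measure 128 mm over their backs; the gripper's body (75 mm by 188 mm) begins 65 mm behind the grasp point.
Start: joints at [1.151, 0.13, 1.488, -0, 1.523, -0.085], TCP at [0.197, 0.567, 0.219] pointing down, gripper open.
Joint ranges: [-2.96, 2.96], [-0.89, 2.26], [0.02, 2.5], [-1.34, 4.48], [0, 2.73], [-2.66, 2.66]. Speed limits (rad/s): [2.39, 2.39, 2.79, 3.14, 3.14, 3.14].

### API

Orientations are given as a rotation vector (axis times angle).
In Python, from plant import monitor, eyes, ticket gives the robot as it stands.
- The arm moves only by the tool arm_command, never from a script. Its argument "deltas" is a list that holds one entry, the list of rows, each a list of 6 numbers: the shift along the world's x, y, z in cm, then the turn, a rotation vector about the world's x, y, z in degrees. In form: [[[tx, ty, tz, rx, ry, rz], ...]]. A call has 1 to 12 rows; each row shifts and turns the commanded pose from where the row before left it; what a row does not reach is not made up. A row lasts 1/12 s, in which the tool goes at most 41.7 mm and 7.16 degrees, less where a joint would pass 70% of its speed; a pose out of reach is approached as far as the arm can. A call is refused whole if a number of a shift passes 4.17 or a number of a turn 7.16, either way. A call with a gripper value outside its range is refused whole. "gripper" is the opening, from -1 (shut) to 1 (fully open), set as the call begins (left out, the last holds). The fingers move at their own pace and stop on an object; "squeeze" is the grip in N (left out, the last holds). Time passes only in rows, so rows that do not move let the fingers close. It gives the time, the measured TCP pose, the force, the opening and the grip force at its end, in the units of the state.
- monitor.read_state(): the state, without advancing time (a new reading comes with each control period).
- eyes.read_camera(name): name is "side" or "top"; returns the picture (480x640x3 uint8, blue, green, red); there is no depth.
- eyes.camera_model(name): a dict with "fx", "fy", "cx", "cy" (pixels), "k1" (the pictures are not rectified: a ray, as slopes to the right and down, at radius r is drawn at 1 + k1 r^2 times it, then the intrinsics apply), "rvec" (rotation vector, rad) and "tvec" (3), from world to camera coordinates, as OpenCV has them. Camera axes: x right, y down, z forward; pixel columns grow to the right and rows downward; lengths in m; the calibration is good to about 2 mm. A picture is of the moment at which its call begins. camera_model takes no time and is no camera call.
- ticket.close_job(): hands the job in; it is judged then, once.
The state is a dict: "t": time; "q": joint angles; "dq": joint speeds; "joint_torque": joint torques, N m; "tool_pos": TCP position; "orientation": TCP orientation; "force": force on the tool from outside, world axes, zero at the start; "wrist_torque": the same for the moment, N m; "opening": finger opening in m; "gripper_force": force on a finger pad.
Only numpy, scipy, OpenCV 4.12 (cv2) and the standard library are available. Lean on these libraries where they do the work, as an engineer would, in place of code of your own. Each camera call takes 0.05 s, during which the arm holds its last target. There are 200 camera calls.

## Working session

There is one attempt and no reset: what is moved stays moved. The work goes in short steps, Python scripts to look and compute and a tool call to move; the robot and the scene stay as the last step left them, time stands still between calls to the robot, and variables do not carry over. Pictures are saved under pics/ and viewed, at most 10 in all, crops included, and the job is handed in when it is done.

Besides the shell and the picture viewer there is one more tool, called after "Request:" by a JSON object that holds its "api" and its "payload". arm_command: Moves the arm, as the interface text tells. Its arguments: {"type":"object","properties":{"deltas":{"type":"array"},"gripper":{"type":"number"},"squeeze":{"type":"number"}},"required":["deltas"]}

```bash
mkdir -p pics; cat > h.py <<'E'
import numpy as np, cv2
from plant import monitor, eyes, ticket
def cam(n):
    m=eyes.camera_model(n); R=cv2.Rodrigues(np.array(m["rvec"],float))[0]; return m,R,np.array(m["tvec"],float).ravel()
def p2w(n,u,v,z):
    m,R,t=cam(n); x=(u-m["cx"])/m["fx"]; y=(v-m["cy"])/m["fy"]; a,b=x,y
    for _ in range(30):
        s=1+m["k1"]*(a*a+b*b); a,b=x/s,y/s
    d=R.T@np.array([a,b,1]); c=-R.T@t; return (c+d*(z-c[2])/d[2])
def w2p(n,p):
    m,R,t=cam(n); q=R@np.array(p,float)+t; a,b=q[:2]/q[2]; s=1+m["k1"]*(a*a+b*b)
    return np.array([m["fx"]*a*s+m["cx"],m["fy"]*b*s+m["cy"]])
def snap(n,f,crop=None,sc=1):
    im=eyes.read_camera(n); cv2.imwrite(f"pics/{f}_raw.png",im)
    if crop: u0,v0,u1,v1=crop; im=im[v0:v1,u0:u1]
    cv2.imwrite(f"pics/{f}.png",cv2.resize(im,None,fx=sc,fy=sc,interpolation=cv2.INTER_CUBIC)); return im
E
python3 - <<'E'
from h import *
snap("top","top0");snap("side","side0")
for n in("top","side"):
    m,R,t=cam(n);print(m,-R.T@t)
print(monitor.read_state())
E
```

```text
{'fx': 521.705973317036, 'fy': 521.705973317036, 'cx': 323.5125879414805, 'cy': 236.8891388409289, 'k1': -0.0709978215379622, 'rvec': array([ 2.19186969, -2.16303248,  0.03513551]), 'tvec': array([0.03804529, 0.59848028, 0.98093395])} [0.53825313 0.01793524 1.01578511]
{'fx': 439.0622182094275, 'fy': 439.0622182094275, 'cx': 318.2085120391148, 'cy': 237.34249747508878, 'k1': -0.04648423890927049, 'rvec': array([ 0.48404915, -2.56644598,  1.43377503]), 'tvec': array([0.58405844, 0.18099453, 0.68156682])} [0.38132033 0.66305481 0.50335846]
{'t': 0.1, 'q': array([ 1.15056897e+00,  1.31092746e-01,  1.48917268e+00, -1.37386677e-05,
        1.52302227e+00, -8.54086663e-02]), 'dq': array([-0.00137399, -0.00266288, -0.00248347, -0.00188274, -0.00016145,
       -0.00059233]), 'joint_torque': array([ 6.43615131e-04, -5.61335421e+01, -4.93100166e+01,  7.69890659e-02,
        2.89891823e-02,  3.30309126e-05]), 'tool_pos': array([0.19693252, 0.5662048 , 0.21768686]), 'orientation': array([-5.23409145e-01, -3.09726658e+00,  2.58297666e-03]), 'force': array([-0.37014771,  0.27799975, -0.29460434]), 'wrist_torque': array([ 0.02404775, -0.00778   , -0.04245795]), 'gripper_force': 0.0, 'opening': 0.09268719707626939}
```

View pics/top0.png

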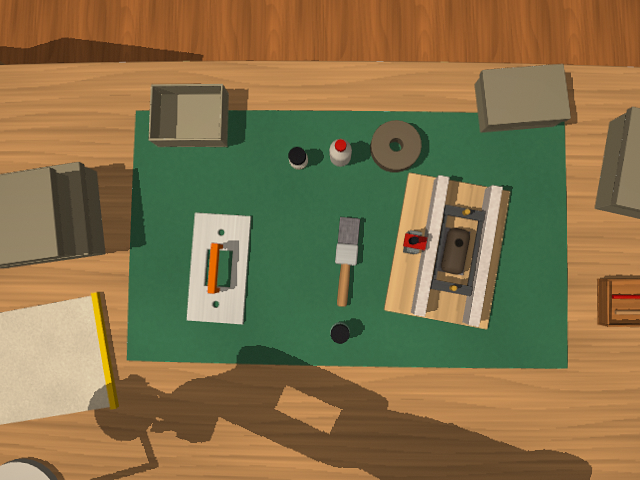

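View pics/side0.png

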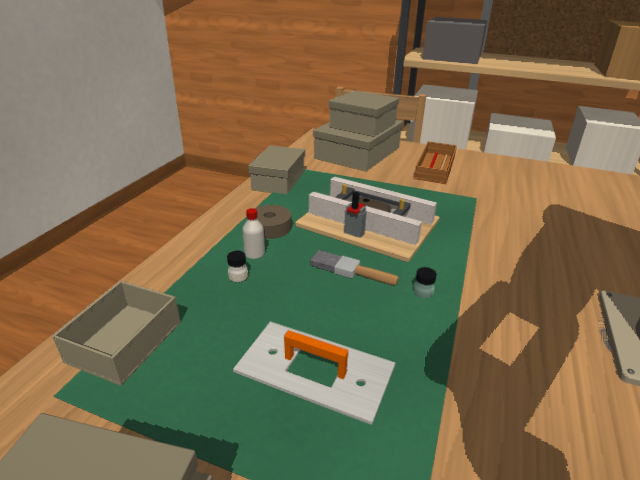

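The top view shows the frame at about (218,268) with its orange handle. The jig is at about (448,250), with pins near (468,211) and (454,288), the keeper knob near (415,240), and the axe between the rails. Next I'll enlarge both.

```bash
python3 - <<'E'
from h import *
im=cv2.imread("pics/top0_raw.png")
a=im[165:335,180:260];b=im[165:335,380:515]
c=cv2.resize(np.hstack([a,b]),None,fx=3.5,fy=3.5,interpolation=cv2.INTER_CUBIC)
cv2.imwrite("pics/c0.png",c);print(c.shape)
# orange handle top via colour
hsv=cv2.cvtColor(im,cv2.COLOR_BGR2HSV)
m=cv2.inRange(hsv,(5,180,200),(18,255,255));m[:, :180]=0;m[:,260:]=0
k=np.argwhere(m)[:,::-1].astype(np.float32);r=cv2.minAreaRect(k);print(r,cv2.boxPoints(r))
E
```

```text
(595, 752, 3)
((212.01023864746094, 267.61187744140625), (6.094414710998535, 49.2354850769043), 4.236394882202148) [[207.1528  291.93726]
 [210.78992 242.8363 ]
 [216.86768 243.2865 ]
 [213.23056 292.38745]]
```

View pics/c0.png

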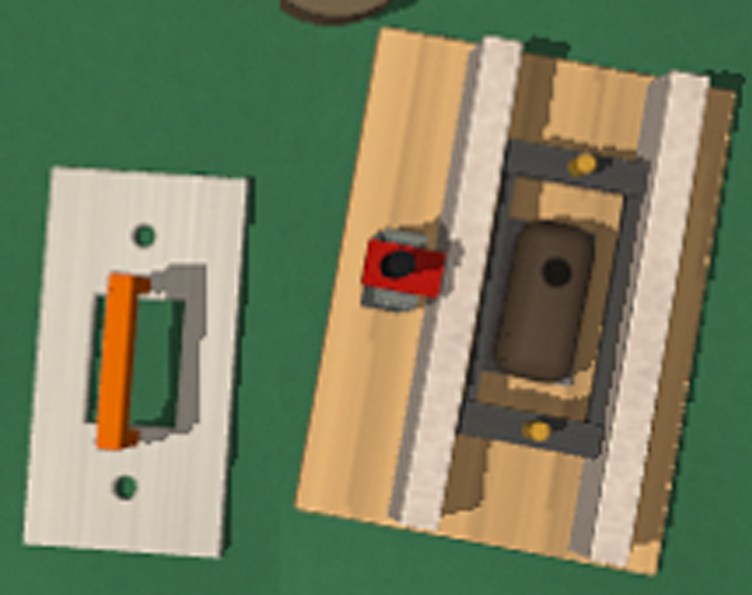

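The crop shows these positions:
- **Frame:** corners (51,167), (247,178), (222,557), (24,545); holes (144,236), (124,488).
- **Rail tops:** left rail (485,37), (521,41), (438,529), (402,525); right rail (671,72), (709,77), (627,568), (592,563).
- **Pin tops:** about (587,162) and (541,430).
- **Knob top:** about (397,264).

```bash
cat > fit.py <<'E'
from h import *
from scipy.optimize import least_squares
def px(x,y):
    o=180 if x<280 else 300
    return np.array([(x+.5)/3.5-.5+o,(y+.5)/3.5-.5+165])
def fit(pts,obs,x0,cam="top",fz=True):
    obs=np.array(obs)
    def T(s,p):
        c,n=np.cos(s[2]),np.sin(s[2]); return [s[0]+c*p[0]-n*p[1],s[1]+n*p[0]+c*p[1],(s[3] if fz else 0)+p[2]]
    f=lambda s:np.ravel([w2p(cam,T(s,p))-o for p,o in zip(pts,obs)])
    r=least_squares(f,x0,x_scale=[.1,.1,.1,.1][:len(x0)]);return r.x,np.sqrt(np.mean(r.fun**2)),r.fun.reshape(-1,2)
E
python3 - <<'E'
from fit import *
np.set_printoptions(precision=4,suppress=True)
# frame: image up=+x world; frame x ~ +x world; image left = +y
F=[(.105,.055,.006),(.105,-.055,.006),(-.105,-.055,.006),(-.105,.055,.006),(.07,0,.006),(-.07,0,.006)]
O=[px(*p) for p in[(51,167),(247,178),(222,557),(24,545),(144,236),(124,488)]]
for fz in(1,0):print("frame",fit(F,O,[.48,.22,0,0][:3+fz],fz=fz))
sf=fit(F,O,[.48,.22,0],fz=0)[0]
J=[(.13,.06,.06),(.13,.04,.06),(-.13,.04,.06),(-.13,.06,.06),(.13,-.04,.06),(.13,-.06,.06),(-.13,-.06,.06),(-.13,-.04,.06)]
OJ=[px(*p) for p in[(485,37),(521,41),(438,529),(402,525),(671,72),(709,77),(627,568),(592,563)]]
for fz in(1,0):print("jig",fit(J,OJ,[.5,-.2,-.2,0][:3+fz],fz=fz))
s=fit(J,OJ,[.5,-.2,-.2],fz=0)[0]
c,n=np.cos(s[2]),np.sin(s[2]);Rt=np.array([[c,n],[-n,c]])
for q,z in[((587,162),.076),((541,430),.076),((397,264),.11)]:
    w=p2w("top",*px(*q),z);print(q,w,"injig",Rt@(w[:2]-s[:2]))
# handle check
c,n=np.cos(sf[2]),np.sin(sf[2])
for q in[(212.0,267.6)]:
    w=p2w("top",*q,.054);print("handle",w)
for a,b in((.047,.007),(-.047,-.007)):print(w2p("top",[sf[0]+c*a-n*b,sf[1]+n*a+c*b,.054]))
# reproject onto side
im=cv2.imread("pics/side0_raw.png")
def d(s,P,col):
    c,n=np.cos(s[2]),np.sin(s[2])
    for p in P:
        u=w2p("side",[s[0]+c*p[0]-n*p[1],s[1]+n*p[0]+c*p[1],p[2]]);cv2.drawMarker(im,tuple(int(round(v)) for v in u),col,0,7,1)
d(sf,F+[(.047,.007,.054),(-.047,-.007,.054)],(255,0,0));d(s,J+[(.07,0,.076),(-.07,0,.076),(0,.09,.11)],(255,0,255))
cv2.imwrite("pics/s1.png",cv2.resize(im[180:420,220:450],None,fx=2.5,fy=2.5,interpolation=cv2.INTER_CUBIC))
E
```

```text
frame (array([ 0.5357,  0.2493, -0.0459,  0.0067]), np.float64(0.2573546043256376), array([[ 0.068 ,  0.0153],
       [-0.2421,  0.0132],
       [-0.3844,  0.3442],
       [-0.0054, -0.0998],
       [-0.059 , -0.2442],
       [ 0.6251, -0.0319]]))
frame (array([ 0.5357,  0.2509, -0.046 ]), np.float64(0.36102215221086087), array([[ 0.2302,  0.3847],
       [-0.4471,  0.3658],
       [-0.546 , -0.025 ],
       [ 0.2069, -0.4426],
       [-0.0707, -0.0005],
       [ 0.6446, -0.2671]]))
jig (array([ 0.5739, -0.2025, -0.1678,  0.0017]), np.float64(0.4447997354498613), array([[-0.0337, -0.1682],
       [ 0.3698,  0.6207],
       [ 0.1395,  0.9821],
       [-0.4269,  0.1401],
       [ 0.1958, -0.4693],
       [-0.0197,  0.0522],
       [ 0.2961, -0.3172],
       [-0.5139, -0.8451]]))
jig (array([ 0.574 , -0.2029, -0.1678]), np.float64(0.4552102012575065), array([[ 0.0004, -0.0298],
       [ 0.3849,  0.7555],
       [ 0.2005,  0.8662],
       [-0.3462,  0.0281],
       [ 0.1349, -0.349 ],
       [-0.0995,  0.1687],
       [ 0.2593, -0.4517],
       [-0.5313, -0.976 ]]))
(587, 162) [ 0.6447 -0.215   0.076 ] injig [ 0.0717 -0.0002]
(541, 430) [ 0.5066 -0.1912  0.076 ] injig [-0.0685  0.0003]
(397, 264) [ 0.5889 -0.1121  0.11  ] injig [-0.0005  0.092 ]
handle [0.5361 0.2515 0.054 ]
[210.3887 242.362 ]
[214.2591 293.3705]
```

View pics/s1.png

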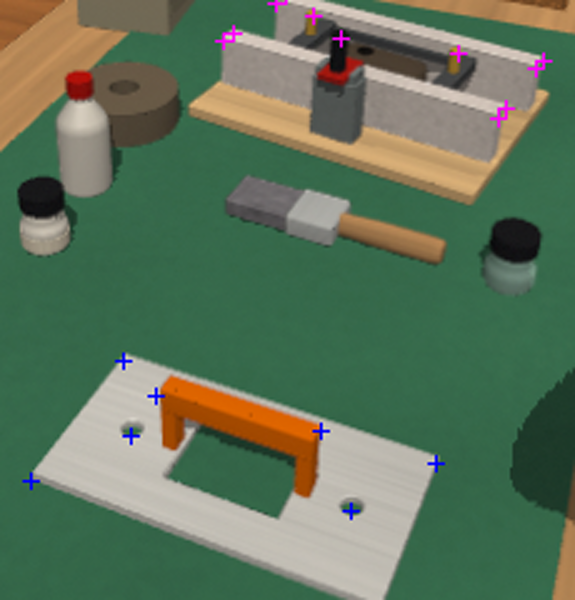

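The side view confirms the fit to about 2 px; the blue marks sit about 2 px low, so the mat is probably a few mm thick. In the jig frame the middle of the pins is about +1.6 mm in x. I'm moving over the handle.

Request:
{"api": "arm_command", "payload": {"deltas": [[[2.6,-2.45,0,0,0,1.4],[2.6,-2.45,0,0,0,1.4],[2.6,-2.45,0,0,0,1.4],[2.6,-2.45,0,0,0,1.4],[2.6,-2.45,0,0,0,1.4],[2.6,-2.45,0,0,0,1.4],[2.6,-2.45,0,0,0,1.4],[2.6,-2.45,0,0,0,1.4],[2.6,-2.45,0,0,0,1.4],[2.6,-2.45,0,0,0,1.4],[2.6,-2.45,0,0,0,1.3],[2.6,-2.45,0,0,0,1.3]]], "gripper": 1}}

```text
t: 1.1
tool_pos: [0.5099, 0.2711, 0.2182]
orientation: [-0.069, -3.14, 0.0]
force: [0.6, -0.1, 0.2]
opening: 0.0931
gripper_force: 0.0
```

Request:
{"api": "arm_command", "payload": {"deltas": [[[2.0,-1.7,-1,0,0,0],[0.7,-0.5,-3,0,0,0],[0,0,-3,0,0,0],[0,0,-2,0,0,0],[0,0,0,0,0,0],[0,0,0,0,0,0],[0,0,0,0,0,0]]]}}

```text
t: 1.68
tool_pos: [0.5367, 0.2511, 0.1301]
orientation: [0.07, 3.139, 0.001]
force: [-0.0, 1.4, 1.2]
opening: 0.0931
gripper_force: 0.0
```

```bash
cat > st.py <<'E'
from h import *
from scipy.spatial.transform import Rotation as R
np.set_printoptions(precision=4,suppress=True)
s=monitor.read_state();M=R.from_rotvec(s["orientation"]).as_matrix()
print(s["t"],s["tool_pos"],"yaw",np.degrees(np.arctan2(M[1,1],M[0,1])),"z",M[:,2],s["force"],s["wrist_torque"],s["opening"],s["gripper_force"],s["q"])
E
python3 st.py
```

```text
1.6833 [0.5367 0.2511 0.1301] yaw 87.43190949421334 z [ 0.0014  0.0005 -1.    ] [-0.0466  1.3774  1.1693] [ 0.0465  0.0445 -0.0033] 0.09309947890421703 0.0 [ 0.3511  0.1661  1.6128 -0.      1.3613 -1.1749]
```

Request:
{"api": "arm_command", "payload": {"deltas": [[[0,0,-2.5,0,0,0],[0,0,-2.5,0,0,0],[0,0,-2,0,0,0],[0,0,-1.5,0,0,0],[0,0,-0.9,0,0,0],[0,0,-0.6,0,0,0],[0,0,0,0,0,0],[0,0,0,0,0,0]]]}}

```text
t: 2.35
tool_pos: [0.537, 0.2512, 0.0301]
orientation: [0.07, 3.139, 0.001]
force: [-0.5, 0.3, -0.6]
opening: 0.0929
gripper_force: 0.0
```

Request:
{"api": "arm_command", "payload": {"deltas": [[[0,0,0,0,0,0],[0,0,0,0,0,0],[0,0,0,0,0,0],[0,0,0,0,0,0],[0,0,0,0,0,0],[0,0,0,0,0,0],[0,0,0,0,0,0],[0,0,0,0,0,0],[0,0,0,0,0,0],[0,0,0,0,0,0]]], "gripper": -1, "squeeze": 40}}

```text
t: 3.18
tool_pos: [0.5361, 0.2507, 0.0286]
orientation: [-0.071, -3.141, 0.0]
force: [-0.2, -0.9, -0.1]
opening: 0.031
gripper_force: 0.0
```

```bash
python3 st.py
```

```text
3.1833 [0.5361 0.2507 0.0286] yaw 87.41582122704378 z [-0.0001 -0.0001 -1.    ] [-0.1845 -0.8859 -0.1116] [0.0379 0.0492 0.0163] 0.03100545847544684 0.0 [ 0.3508  0.2773  1.6829 -0.      1.1816 -1.1749]
```

Request:
{"api": "arm_command", "payload": {"deltas": [[[0,0,0,0,0,0],[0,0,0,0,0,0],[0,0,0,0,0,0],[0,0,0,0,0,0],[0,0,0,0,0,0],[0,0,0,0,0,0]]]}}

```text
t: 3.68
tool_pos: [0.5361, 0.2506, 0.0286]
orientation: [-0.071, -3.141, 0.0]
force: [-0.1, -1.2, 0.3]
opening: 0.0137
gripper_force: 40.0
```

Request:
{"api": "arm_command", "payload": {"deltas": [[[0,0,0.3,0,0,0],[0,0,0.5,0,0,0],[0,0,1.2,0,0,0],[0,0,2,0,0,0],[0,0,3,0,0,0],[0,0,3,0,0,0],[0,0,2,0,0,0],[0,0,2,0,0,0],[0,0,1,0,0,0],[0,0,0,0,0,0],[0,0,0,0,0,0],[0,0,0,0,0,0]]]}}

```text
t: 4.68
tool_pos: [0.5353, 0.2504, 0.177]
orientation: [-0.071, -3.139, 0.001]
force: [0.1, -0.0, -3.2]
opening: 0.0135
gripper_force: 40.0
```

```bash
python3 st.py
```

```text
4.6833 [0.5353 0.2504 0.177 ] yaw 87.42091220400806 z [-0.0022 -0.0008 -1.    ] [ 0.1088 -0.0161 -3.2447] [-0.005   0.0751  0.0119] 0.01352455560068221 39.99424874782562 [ 0.3508  0.1306  1.5642 -0.      1.4491 -1.175 ]
```

Request:
{"api": "arm_command", "payload": {"deltas": [[[0.2,-2.0,0,0,0,-0.5],[0.3,-3.5,0,0,0,-0.5],[0.4,-4.0,0,0,0,-0.6],[0.4,-4.0,0,0,0,-0.6],[0.4,-4.0,0,0,0,-0.6],[0.4,-4.0,0,0,0,-0.6],[0.4,-4.0,0,0,0,-0.6],[0.4,-4.0,0,0,0,-0.6],[0.4,-4.0,0,0,0,-0.6],[0.4,-4.0,0,0,0,-0.6],[0.4,-4.0,0,0,0,-0.6],[0,-2.5,0,0,0,-0.6]]]}}

```text
t: 5.68
tool_pos: [0.5759, -0.1929, 0.1763]
orientation: [-0.266, -3.127, 0.0]
force: [0.0, -0.0, -3.8]
opening: 0.0136
gripper_force: 40.0
```

Request:
{"api": "arm_command", "payload": {"deltas": [[[0,-1.0,-0.5,0,0,0],[0,-0.4,-1.0,0,0,0],[0,0,-2.0,0,0,0],[0,0,-1.5,0,0,0],[0,0,-1.0,0,0,0],[0,0,0,0,0,0],[0,0,0,0,0,0],[0,0,0,0,0,0],[0,0,0,0,0,0]]]}}

```text
t: 6.43
tool_pos: [0.578, -0.2032, 0.12]
orientation: [0.261, 3.129, -0.001]
force: [-0.3, 0.2, -3.5]
opening: 0.0137
gripper_force: 40.0
```

```bash
python3 st.py; python3 - <<'E'
from h import *
a=eyes.read_camera("top");b=eyes.read_camera("side")
cv2.imwrite("pics/t2r.png",a);cv2.imwrite("pics/s2r.png",b)
f=lambda i:cv2.resize(i,None,fx=3,fy=3,interpolation=cv2.INTER_CUBIC)
A=a[165:345,385:515];B=b[150:330,285:420]
c=f(np.hstack([A,B]));print(c.shape);cv2.imwrite("pics/c2.png",c)
E
```

```text
6.4333 [ 0.578  -0.2032  0.12  ] yaw 80.45391017531212 z [ 0.0019 -0.0008 -1.    ] [-0.2977  0.2056 -3.5411] [0.0281 0.0229 0.0443] 0.013696372581284049 39.99427556991577 [-0.4217  0.2267  1.563   0.      1.3498 -1.8259]
(540, 795, 3)
```

View pics/c2.png

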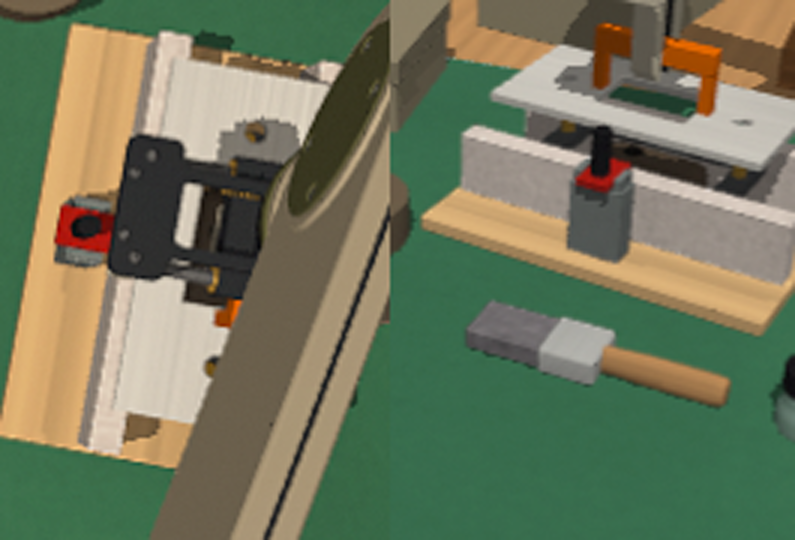

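The top view shows brass inside both frame holes, at about (256,132) and (212,367) in the crop. The side view shows the frame level above the pins. I'll settle, then check the numbers.

Request:
{"api": "arm_command", "payload": {"deltas": [[[-0.15,0,-0.5,0,0,0],[0,0,0,0,0,0],[0,0,0,0,0,0],[0,0,0,0,0,0],[0,0,0,0,0,0],[0,0,0,0,0,0]]]}}

```text
t: 7.03
tool_pos: [0.5757, -0.2034, 0.1137]
orientation: [0.262, 3.131, -0.0]
force: [0.2, 0.8, -3.1]
opening: 0.0135
gripper_force: 40.0
```

```bash
python3 st.py; python3 - <<'E'
from h import *
a=eyes.read_camera("top");cv2.imwrite("pics/t3r.png",a)
f=lambda i:cv2.resize(i,None,fx=12,fy=12,interpolation=cv2.INTER_CUBIC)
cv2.imwrite("pics/c3.png",np.hstack([f(a[190:230,455:485]),f(a[270:310,440:470])]))
E
```

```text
7.0333 [ 0.5757 -0.2034  0.1137] yaw 80.41409639040583 z [ 0.0001 -0.     -1.    ] [ 0.1577  0.8452 -3.1157] [-0.016  -0.0197  0.0248] 0.013494494023540643 39.99419331550598 [-0.4235  0.2286  1.5727  0.      1.3402 -1.827 ]
```

View pics/c3.png

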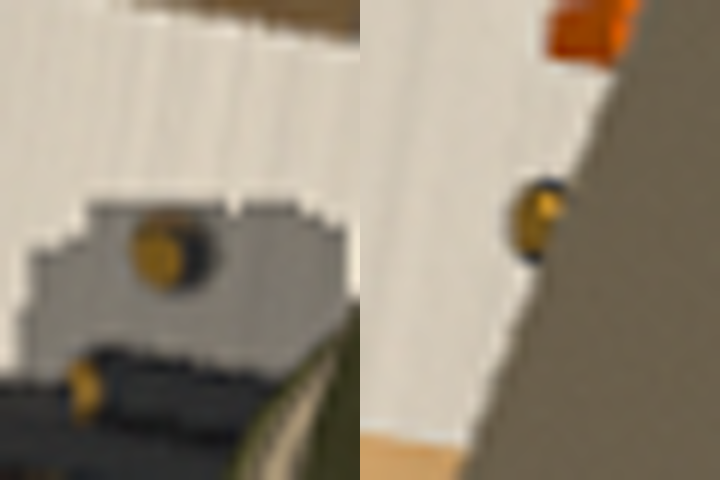

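The zoom shows the upper hole centred at (172,251), with the pin's right edge near x=180. That matches the parallax for a pin top 15 mm lower. The lower hole at about (550,222) also shows brass, so alignment is within about 1 mm and I'll descend gently.

Request:
{"api": "arm_command", "payload": {"deltas": [[[0,0,-0.4,0,0,0],[0,0,-0.2,0,0,0],[0,0,-0.1,0,0,0],[0,0,-0.1,0,0,0],[0,0,0,0,0,0],[0,0,0,0,0,0]]]}}

```text
t: 7.58
tool_pos: [0.5756, -0.2033, 0.1055]
orientation: [-0.262, -3.13, -0.0]
force: [-0.1, -0.5, -2.6]
opening: 0.0136
gripper_force: 40.0
```

Request:
{"api": "arm_command", "payload": {"deltas": [[[0,0,-0.1,0,0,0],[0,0,0,0,0,0],[0,0,0,0,0,0],[0,0,-0.1,0,0,0],[0,0,0,0,0,0],[0,0,0,0,0,0]]]}}

```text
t: 8.08
tool_pos: [0.5756, -0.2033, 0.1036]
orientation: [-0.262, -3.131, 0.0]
force: [-1.0, 0.1, -2.8]
opening: 0.0135
gripper_force: 40.0
```

```bash
python3 st.py
```

```text
8.0833 [ 0.5756 -0.2033  0.1036] yaw 80.41837162753421 z [-0.0001  0.     -1.    ] [-0.9871  0.1392 -2.7987] [ 0.0073 -0.037   0.0364] 0.01347782938181824 39.99411463737488 [-0.4235  0.2381  1.5811 -0.      1.3225 -1.827 ]
```

No contact yet; I'll keep going in 1 mm steps.

Request:
{"api": "arm_command", "payload": {"deltas": [[[0,0,-0.1,0,0,0],[0,0,0,0,0,0],[0,0,0,0,0,0]]]}}

```text
t: 8.33
tool_pos: [0.5756, -0.2033, 0.1026]
orientation: [-0.262, -3.131, -0.0]
force: [0.1, 0.5, -2.6]
opening: 0.0139
gripper_force: 40.0
```

Request:
{"api": "arm_command", "payload": {"deltas": [[[0,0,-0.1,0,0,0],[0,0,0,0,0,0],[0,0,0,0,0,0]]]}}

```text
t: 8.58
tool_pos: [0.5756, -0.2033, 0.1015]
orientation: [-0.262, -3.13, -0.0]
force: [-0.3, 0.9, -2.7]
opening: 0.0139
gripper_force: 40.0
```

```bash
python3 st.py
```

```text
8.5833 [ 0.5756 -0.2033  0.1015] yaw 80.41697158866155 z [-0.0002  0.0001 -1.    ] [-0.3209  0.8887 -2.6766] [0.0152 0.0112 0.0254] 0.01385927936493283 39.99416470527649 [-0.4235  0.24    1.5827 -0.      1.319  -1.827 ]
```

Request:
{"api": "arm_command", "payload": {"deltas": [[[0,0,-0.1,0,0,0],[0,0,0,0,0,0],[0,0,-0.1,0,0,0],[0,0,0,0,0,0],[0,0,0,0,0,0]]]}}

```text
t: 9.0
tool_pos: [0.5756, -0.2033, 0.0995]
orientation: [-0.262, -3.13, -0.0]
force: [0.4, -0.1, -2.6]
opening: 0.0136
gripper_force: 40.0
```

Request:
{"api": "arm_command", "payload": {"deltas": [[[0,0,-0.1,0,0,0],[0,0,0,0,0,0],[0,0,0,0,0,0]]]}}

```text
t: 9.25
tool_pos: [0.5756, -0.2033, 0.0985]
orientation: [-0.262, -3.13, -0.0]
force: [-0.1, 0.6, -3.2]
opening: 0.0137
gripper_force: 40.0
```

```bash
python3 st.py
```

```text
9.25 [ 0.5756 -0.2033  0.0985] yaw 80.41792246162576 z [-0.0001  0.0001 -1.    ] [-0.0641  0.5725 -3.1615] [-0.0117 -0.0051 -0.0009] 0.013678841912134494 39.994123578071594 [-0.4235  0.243   1.5851 -0.      1.3137 -1.827 ]
```

Request:
{"api": "arm_command", "payload": {"deltas": [[[0,0,-0.1,0,0,0],[0,0,-0.1,0,0,0],[0,0,0,0,0,0],[0,0,0,0,0,0]]]}}

```text
t: 9.58
tool_pos: [0.5755, -0.2033, 0.0965]
orientation: [-0.262, -3.13, -0.0]
force: [0.2, -0.4, -3.9]
opening: 0.0141
gripper_force: 40.0
```

Request:
{"api": "arm_command", "payload": {"deltas": [[[0,0,-0.1,0,0,0],[0,0,-0.1,0,0,0],[0,0,0,0,0,0],[0,0,-0.1,0,0,0],[0,0,0,0,0,0],[0,0,0,0,0,0]]]}}

```text
t: 10.08
tool_pos: [0.5756, -0.2033, 0.0935]
orientation: [-0.262, -3.13, -0.0]
force: [-0.7, 0.3, -3.9]
opening: 0.0133
gripper_force: 40.0
```

```bash
python3 st.py
```

```text
10.0833 [ 0.5756 -0.2033  0.0935] yaw 80.41535857385081 z [-0.0001  0.0001 -1.    ] [-0.6732  0.3176 -3.91  ] [-0.008   0.0103  0.0255] 0.013321833069519229 39.994128942489624 [-0.4235  0.248   1.5889  0.      1.3049 -1.827 ]
```

Request:
{"api": "arm_command", "payload": {"deltas": [[[0,0,-0.1,0,0,0],[0,0,0,0,0,0],[0,0,-0.1,0,0,0],[0,0,0,0,0,0],[0,0,0,0,0,0]]]}}

```text
t: 10.5
tool_pos: [0.5756, -0.2033, 0.0915]
orientation: [-0.262, -3.13, -0.0]
force: [0.1, 0.2, -2.8]
opening: 0.0136
gripper_force: 40.0
```

Request:
{"api": "arm_command", "payload": {"deltas": [[[0,0,-0.1,0,0,0],[0,0,0,0,0,0],[0,0,0,0,0,0]]]}}

```text
t: 10.75
tool_pos: [0.5756, -0.2033, 0.0905]
orientation: [-0.262, -3.13, -0.0]
force: [0.1, -0.5, -2.5]
opening: 0.0132
gripper_force: 40.0
```

Request:
{"api": "arm_command", "payload": {"deltas": [[[0,0,-0.1,0,0,0],[0,0,0,0,0,0],[0,0,0,0,0,0]]]}}

```text
t: 11.0
tool_pos: [0.5756, -0.2033, 0.0895]
orientation: [-0.262, -3.131, -0.0]
force: [0.8, -0.3, -2.6]
opening: 0.0139
gripper_force: 40.0
```

Request:
{"api": "arm_command", "payload": {"deltas": [[[0,0,-0.05,0,0,0],[0,0,0,0,0,0],[0,0,0,0,0,0]]]}}

```text
t: 11.25
tool_pos: [0.5756, -0.2033, 0.0891]
orientation: [-0.262, -3.131, 0.0]
force: [-0.1, 0.4, -2.4]
opening: 0.0137
gripper_force: 40.0
```

Request:
{"api": "arm_command", "payload": {"deltas": [[[0,0,-0.05,0,0,0],[0,0,0,0,0,0],[0,0,0,0,0,0]]]}}

```text
t: 11.5
tool_pos: [0.5756, -0.2033, 0.0886]
orientation: [0.262, 3.131, -0.0]
force: [-0.3, 0.0, -2.7]
opening: 0.0135
gripper_force: 40.0
```

Request:
{"api": "arm_command", "payload": {"deltas": [[[0,0,-0.05,0,0,0],[0,0,0,0,0,0],[0,0,0,0,0,0]]]}}

```text
t: 11.75
tool_pos: [0.5757, -0.2034, 0.0886]
orientation: [0.262, 3.13, -0.0]
force: [-2.4, 0.3, 1.9]
opening: 0.0138
gripper_force: 40.0
```

Contact came at 0.0886 m, exactly the height predicted for seated. I'll release gently with a partial opening.

Request:
{"api": "arm_command", "payload": {"deltas": [[[0,0,0,0,0,0],[0,0,0,0,0,0],[0,0,0,0,0,0],[0,0,0,0,0,0],[0,0,0,0,0,0],[0,0,0,0,0,0],[0,0,0,0,0,0]]], "gripper": -0.1}}

```text
t: 12.33
tool_pos: [0.5756, -0.2033, 0.0881]
orientation: [-0.262, -3.131, -0.0]
force: [-0.0, -0.8, -1.0]
opening: 0.042
gripper_force: 0.0
```

Request:
{"api": "arm_command", "payload": {"deltas": [[[0,0,0.5,0,0,0],[0,0,1.0,0,0,0],[0,0,2.0,0,0,0],[0,0,3,0,0,0],[0,0,3,0,0,0],[-1,3,0,0,0,0],[-3,3,0,0,0,0],[-3,4,0,0,0,0],[-3,4,0,0,0,0],[-1,4,0,0,0,0],[0,4,0,0,0,0],[0,2,0,0,0,0]]]}}

```text
t: 13.33
tool_pos: [0.4756, 0.0262, 0.1848]
orientation: [0.261, 3.128, 0.002]
force: [0.7, 0.0, -0.2]
opening: 0.0417
gripper_force: 0.0
```

```bash
python3 st.py; python3 - <<'E'
from h import *
a=eyes.read_camera("top");b=eyes.read_camera("side")
cv2.imwrite("pics/t4r.png",a);cv2.imwrite("pics/s4r.png",b)
f=lambda i:cv2.resize(i,None,fx=3,fy=3,interpolation=cv2.INTER_CUBIC)
c=f(np.hstack([a[165:345,385:515],b[150:330,295:430]]));cv2.imwrite("pics/c4.png",c)
E
```

```text
13.3333 [0.4756 0.0262 0.1848] yaw 80.47988070714455 z [ 0.0024  0.0012 -1.    ] [ 0.665   0.0102 -0.1546] [-0.0081 -0.0207 -0.0486] 0.0417305000554592 0.0 [-0.0538 -0.1951  1.8685  0.0013  1.4658 -1.4585]
```

View pics/c4.png

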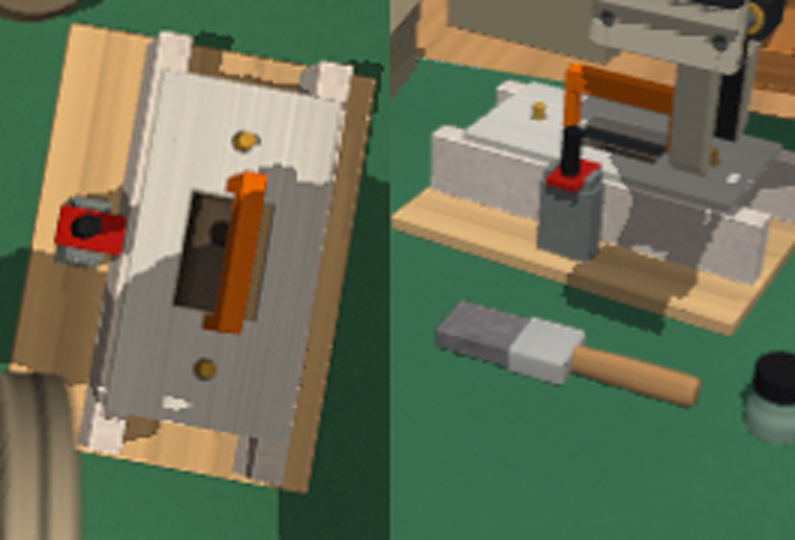

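The frame lies flat on both rails, with pins up through both holes at (246,140) and (204,369) in the crop. The keeper is still open, its knob near (88,226). Next I'll grip the knob.

Request:
{"api": "arm_command", "payload": {"deltas": [[[2.0,-2.4,0,0,0,0],[2.3,-2.9,0,0,0,0],[2.3,-2.9,0,0,0,0],[2.3,-2.9,0,0,0,0],[1.6,-1.9,0,0,0,0],[0.8,-0.9,-1.5,0,0,0],[0,0,-2,0,0,0],[0,0,-1,0,0,0],[0,0,0,0,0,0],[0,0,0,0,0,0],[0,0,0,0,0,0],[0,0,0,0,0,0]]]}}

```text
t: 14.43
tool_pos: [0.5899, -0.1162, 0.1399]
orientation: [0.261, 3.128, -0.001]
force: [0.0, -0.0, -0.0]
opening: 0.0413
gripper_force: 0.0
```

```bash
python3 st.py; python3 - <<'E'
from h import *
b=eyes.read_camera("side")
cv2.imwrite("pics/c5.png",cv2.resize(b[130:290,280:440],None,fx=3.5,fy=3.5,interpolation=cv2.INTER_CUBIC))
E
```

```text
14.4333 [ 0.5899 -0.1162  0.1399] yaw 80.44736467930811 z [ 0.0023 -0.0007 -1.    ] [ 0.0062 -0.006  -0.0262] [ 0.0236  0.0127 -0.0206] 0.04134335711478873 0.0 [-0.2797  0.1797  1.579  -0.0001  1.3805 -1.6837]
```

View pics/c5.png

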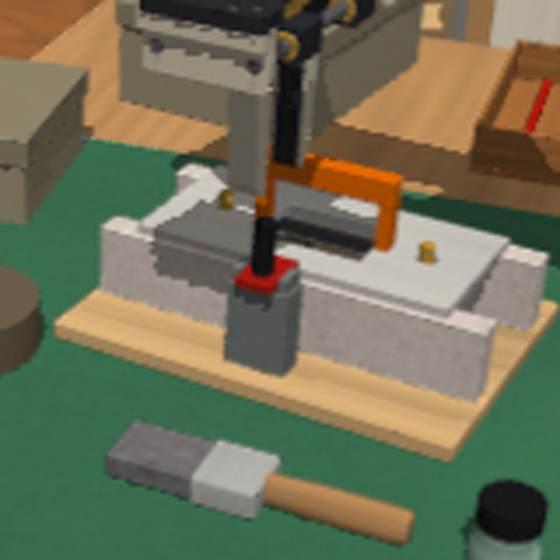

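The fingers are spread over the knob, whose top is near (264,222) in the crop. I'm descending and gripping lightly.

Request:
{"api": "arm_command", "payload": {"deltas": [[[0,0.2,-1,0,0,0],[0,0,-1.5,0,0,0],[0,0,-1.5,0,0,0],[0,0,-0.7,0,0,0],[0,0,-0.4,0,0,0],[0,0,0,0,0,0],[0,0,0,0,0,0],[0,0,0,0,0,0]]]}}

```text
t: 15.15
tool_pos: [0.5899, -0.1143, 0.0882]
orientation: [0.262, 3.129, -0.0]
force: [0.6, 0.8, -0.6]
opening: 0.0419
gripper_force: 0.0
```

Request:
{"api": "arm_command", "payload": {"deltas": [[[0,0,0,0,0,0],[0,0,0,0,0,0],[0,0,0,0,0,0],[0,0,0,0,0,0],[0,0,0,0,0,0],[0,0,0,0,0,0],[0,0,0,0,0,0],[0,0,0,0,0,0]]], "gripper": -1, "squeeze": 15}}

```text
t: 15.82
tool_pos: [0.5893, -0.1145, 0.0873]
orientation: [0.263, 3.13, -0.001]
force: [-1.2, -2.5, 1.8]
opening: 0.0134
gripper_force: 15.0
```

```bash
python3 st.py
```

```text
15.8167 [ 0.5893 -0.1145  0.0873] yaw 80.41062304619999 z [ 0.0002 -0.0005 -1.    ] [-1.2489 -2.4968  1.7591] [-0.4805  0.2075 -0.0364] 0.01337956145026327 15.000203847885132 [-0.2771  0.228   1.6242 -0.0004  1.289  -1.6804]
```

Request:
{"api": "arm_command", "payload": {"deltas": [[[-0.05,-0.3,0,0,0,0],[-0.07,-0.4,0,0,0,0],[-0.07,-0.4,0,0,0,0],[-0.07,-0.4,0,0,0,0],[-0.05,-0.3,0,0,0,0],[-0.02,-0.1,0,0,0,0],[0,0,0,0,0,0],[0,0,0,0,0,0]]]}}

```text
t: 16.48
tool_pos: [0.5859, -0.1339, 0.0873]
orientation: [0.263, 3.13, -0.001]
force: [-0.6, -2.2, 4.5]
opening: 0.0134
gripper_force: 15.0
```

Request:
{"api": "arm_command", "payload": {"deltas": [[[-0.02,-0.1,0,0,0,0],[0,0,0,0,0,0],[-0.02,-0.1,0,0,0,0],[0,0,0,0,0,0],[0,0,0,0,0,0]]]}}

```text
t: 16.9
tool_pos: [0.5857, -0.1351, 0.0873]
orientation: [0.262, 3.13, 0.0]
force: [1.1, 2.0, 4.2]
opening: 0.0137
gripper_force: 15.0
```

Request:
{"api": "arm_command", "payload": {"deltas": [[[-0.02,-0.1,0,0,0,0],[0,0,0,0,0,0],[0,0,0,0,0,0]]]}}

```text
t: 17.15
tool_pos: [0.5855, -0.1362, 0.0873]
orientation: [0.262, 3.13, -0.0]
force: [2.1, 1.5, 4.5]
opening: 0.0131
gripper_force: 15.0
```

Request:
{"api": "arm_command", "payload": {"deltas": [[[-0.02,-0.1,0,0,0,0],[0,0,0,0,0,0],[0,0,0,0,0,0]]]}}

```text
t: 17.4
tool_pos: [0.5855, -0.1364, 0.0873]
orientation: [0.262, 3.13, 0.002]
force: [2.4, 4.4, 4.8]
opening: 0.0134
gripper_force: 15.0
```

Request:
{"api": "arm_command", "payload": {"deltas": [[[-0.02,-0.1,0,0,0,0],[0,0,0,0,0,0],[0,0,0,0,0,0]]]}}

```text
t: 17.65
tool_pos: [0.5855, -0.1364, 0.0874]
orientation: [0.261, 3.13, 0.004]
force: [3.2, 8.7, 6.3]
opening: 0.0134
gripper_force: 15.0
```

```bash
python3 st.py
```

```text
17.65 [ 0.5855 -0.1364  0.0874] yaw 80.45440101379974 z [ 0.001   0.0025 -1.    ] [3.2269 8.7073 6.2655] [ 1.5614 -0.5421 -0.0285] 0.013355763853515243 15.005047470331192 [-0.3159  0.2301  1.6217  0.0028  1.2896 -1.7209]
```

The stop was reached after 22 mm of travel, with the force rising. I'll release, retreat and check.

Request:
{"api": "arm_command", "payload": {"deltas": [[[0,0,0,0,0,0],[0,0,0,0,0,0],[0,0,0,0,0,0],[0,0,0,0,0,0],[0,0,0,0,0,0],[0,0,0,0,0,0]]], "gripper": -0.2}}

```text
t: 18.15
tool_pos: [0.5845, -0.1384, 0.0868]
orientation: [-0.263, -3.13, 0.0]
force: [0.5, 0.2, 0.6]
opening: 0.0369
gripper_force: 0.0
```

Request:
{"api": "arm_command", "payload": {"deltas": [[[0,0,0.5,0,0,0],[0,0,1.0,0,0,0],[0,0,2.0,0,0,0],[0,0,3,0,0,0],[0,0,3,0,0,0],[-1,3,1,0,0,0],[-3,3,0,0,0,0],[-3,3,0,0,0,0],[-3,3,0,0,0,0],[-2,4,0,0,0,0],[0,4,0,0,0,0],[0,4,0,0,0,0]]]}}

```text
t: 19.15
tool_pos: [0.4671, 0.0988, 0.1938]
orientation: [0.264, 3.128, 0.001]
force: [0.0, -1.0, -0.1]
opening: 0.0373
gripper_force: 0.0
```

Request:
{"api": "arm_command", "payload": {"deltas": [[[0,4,0,0,0,0],[0,4,0,0,0,0],[0,3,0,0,0,0],[0,0,0,0,0,0],[0,0,0,0,0,0],[0,0,0,0,0,0]]]}}

```text
t: 19.65
tool_pos: [0.468, 0.2073, 0.1928]
orientation: [0.261, 3.13, -0.0]
force: [-0.4, -0.4, 0.4]
opening: 0.0373
gripper_force: 0.0
```

```bash
python3 st.py; python3 - <<'E'
from h import *
a=eyes.read_camera("top");b=eyes.read_camera("side")
f=lambda i:cv2.resize(i,None,fx=3,fy=3,interpolation=cv2.INTER_CUBIC)
cv2.imwrite("pics/c6.png",f(np.hstack([a[165:345,385:515],b[150:330,295:430]])))
E
```

```text
19.65 [0.468  0.2073 0.1928] yaw 80.46131655017146 z [ 0.0007 -0.0003 -1.    ] [-0.4306 -0.4055  0.4157] [ 0.004   0.0091 -0.0456] 0.03733146792090742 0.0 [ 0.3171 -0.0969  1.7652 -0.0005  1.4727 -1.0871]
```

View pics/c6.png

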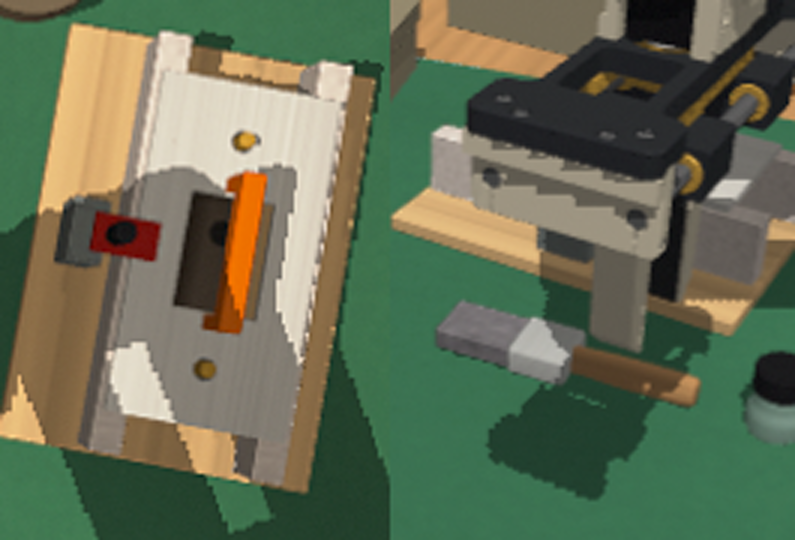

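The top view shows the keeper over the frame's edge, with its tip near (160,238) and the knob near (122,233). The frame is seated with both pins up, and the brush and axe haven't moved.

```bash
python3 -c "
from h import *
print(ticket.close_job())"
```

```text
the job is handed in; nothing more can be done
None
```

The frame is seated flush on the rails with both pins through its holes, the keeper is slid fully over its edge to the stop, and the job was handed in at about 20 s with the stone and the other things left where they were.

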